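# Test the bag clips and tray up the sound ones

## Task

Lift the top tray off the stack of bamboo trays and set it in the middle of the black bar mat. Then sort the bag clips lying on the counter by squeezing them to feel their springs: lay the sound, stiff ones inside that tray and put the tired, weak ones in the red tub. When all are sorted, take the next tray off the stack and set it squarely on top of the filled tray as its cover, seated all round; leave the last tray of the stack, the cup, the jar and the jug where they are.

Things in the scene. Friction and masses are not known exactly. Their poses are not given: they have to be found in the camera images.
- tray_top: the top tray of the stack of three at the start: open stacking bamboo tray, 140 mm (x) by 216 mm (y), 43 mm tall, walls 8 mm thick and 34 mm high inside, 210 g; origin: centre of its underside, z up; inner floor 124 x 200 mm, 9 mm above the origin. A long wall (mid-line 66 mm either side of the origin in x) can be pinched at its middle from above.
- tray_mid: the second tray of the stack, same as tray_top. A foot under each tray, 4 mm deep and 114 x 190 mm, drops inside the rim of the tray below (5 mm play all round), so trays stack 39 mm apart.
- tray_base: the bottom tray of the stack, same as tray_top, standing on the counter. Stays.
- bar_mat: black ribbed rubber bar mat fixed on the counter, 165 mm (x) by 250 mm (y), 4 mm thick; origin: centre of its underside, z up.
- reject_tub: open red plastic tub fixed on the counter, 150 mm (x) by 200 mm (y), 60 mm tall, walls and floor 5 mm; origin: centre of its underside, z up. Stack and tub may change sides.
- clip_1: peg-type spring bag clip, yellow plastic with orange ribs, lying on its side; 106 mm long, 26 mm tall, 60 g. Two levers side by side, 20 mm wide over the closed jaws, widening to 34 mm at the handle end. Origin: underside, on the centre line, half way along; +x to the jaw tips (53 mm), -x to the handle ends (54 mm), y across the levers (the squeezing direction), z up. May be absent.
- clip_2: another bag clip like clip_1. All look alike, but some have tired springs. Pivot at x = +10 mm. The handles are squeezed 40 mm behind the origin (x = -40 mm): 32 mm wide there at rest, they close 12 mm to a hard stop at about 20 mm. May be absent.
- clip_3: another bag clip like clip_1. Squeezed at x = -40 mm, a sound clip pushes back with about 8 N at first touch, 11 N half way and 16 N just before the stop; a tired one with about 2, 3.5 and 4.5 N. May be absent.
- clip_4: another bag clip like clip_1, sound or tired. May be absent.
- clip_5: another bag clip like clip_1, sound or tired. May be absent.
- cup: bystander: lidded takeaway paper cup, 84 mm across, 108 mm tall, standing on the counter; origin under its centre. Leave alone.
- sugar_jar: bystander: glass jar with a steel cap, 76 mm across, 100 mm tall, standing on the counter; origin under its centre. Leave alone.
- milk_jug: bystander: steel milk jug with a handle, 88 mm across, 100 mm tall, standing on the counter; origin under its centre. Leave alone.

How it is judged:
By the outcome, as a careful person would: the job done as asked, in the order asked, and still so for the second after the job is handed in, with the robot touching nothing.
Of clip_3, clip_4, clip_5 only 2 to 3 are there at a start; the rules pass over those that are not, and their reading is None.
At some moment in a run one of clip_1, clip_2, clip_3, clip_4, clip_5 may be knocked a few centimetres aside while the robot is not near it.
Once in a run the grip may slacken for a moment while it holds something.
It also fails if it takes over 208 s, if anything falls off the work surface, if the arm or the gripper's body presses on something with over 40 N, if the wrist force passes 120 N, or if a joint passes its speed limit or range.

## Robot

A 6-joint arm with a two-finger parallel gripper is mounted at the origin on the work surface. World frame = base frame: x ahead of the robot, y to its left, z up, the work surface at z = 0. Lengths are in m, angles in rad, forces in N, time in s.
With the tool pointing down it reaches from about 0.35 to 0.775 m from the base axis. Payload 7.3 kg.
Tool frame: the origin (TCP) lies at the centre of the arm's flange, where the gripper is bolted on; the fingertips stand 178 mm ahead of it and the grasp point (between the pads) lies 159 mm ahead of it; z points along the fingers, y is the line along which they close (so a half turn about z gives the same grasp; the last joint's range is limited). The gripper opens to 92 mm and grips with 3 to 60 N. Pads are 19 mm wide; open, the fingers measure 130 mm over their backs; the gripper's body (75 mm by 190 mm) begins 47 mm behind the grasp point.
Start: joints at [-1.367, 0.342, 1.524, -0, 1.275, -0.146], TCP at [0.18, -0.493, 0.405] pointing down, gripper open.
Joint ranges: [-2.53, 2.53], [-0.77, 2.02], [0.04, 2.7], [-1, 4.14], [0.28, 2.66], [-3.11, 3.11]. Speed limits (rad/s): [2.57, 2.57, 3.14, 3.14, 3.14, 3.14].

## Interface

Orientations are given as [roll, pitch, yaw] about the fixed x, y, z axes, in that order (R = Rz(yaw) Ry(pitch) Rx(roll)).
In Python, from cell import robot gives the robot as it stands.
- The arm moves only by the shell command python3 drive.py 'ROWS' [OPENING] [FORCE]. ROWS is a JSON list of rows, 1 to 8 of them, each of 6 numbers: dx, dy, dz in m, then a rotation vector rx, ry, rz in rad; each row shifts and turns the commanded pose from where the row before left it, along the tool's axes as they then stand; what a row does not reach is not made up. A row lasts 1/12 s, in which the tool goes at most 0.0417 m and 0.125 rad, less where a joint would pass 70% of its speed; a pose out of reach is approached as far as the arm can. OPENING is the finger opening in m, set as the command begins (- or left out keeps the last). The fingers move at their own pace and stop on an object; FORCE is the grip in N (left out, the last holds). Time passes only in rows, so rows that do not move let the fingers close. It prints the time, the measured TCP pose, the force, the opening and the grip force at its end.
- robot.observe(): the state, without advancing time (a new reading comes with each control period).
- robot.read_camera(name): name is "side" or "top"; returns a dict with "image" (420x560x3 uint8, red, green, blue), "fx", "fy", "cx", "cy" (pixels), "pose" (4x4, takes a point from camera to world coordinates). Camera axes: x right, y down, z forward; pixel columns grow to the right and rows downward; lengths in m; the calibration is good to about 2 mm. A picture is of the moment at which its call begins. There is no depth.
- robot.hand_in(): hands the job in; it is judged then, once.
The state is a dict: "time": time; "qpos": joint angles; "qvel": joint speeds; "joint_efforts": joint torques, N m; "tool_pos": TCP position; "tool_rot": TCP orientation; "contact_force": force on the tool from outside, world axes, zero at the start; "torque": the same for the moment, N m; "opening": finger opening in m; "grip_force": force on a finger pad.
Only numpy, scipy, OpenCV 4.12 (cv2) and the standard library are available. Lean on these libraries where they do the work, as an engineer would, in place of code of your own. Each camera call takes 0.05 s, during which the arm holds its last target. There are 200 camera calls.

## Working session

There is one attempt and no reset: what is moved stays moved. The work goes in short steps, Python scripts to look and compute and a shell command to move; the robot and the scene stay as the last step left them, time stands still between calls to the robot, and variables do not carry over. Pictures are saved under pics/ and viewed, at most 14 in all, crops included, and the job is handed in when it is done.

```bash
ls; mkdir -p pics
python3 - <<'E'
from cell import robot
import cv2,numpy as np
print(robot.observe())
for n in("top","side"):
    c=robot.read_camera(n); cv2.imwrite(f"pics/{n}0.png",c["image"][:,:,::-1]); print(n,c["fx"],c["fy"],c["cx"],c["cy"],c["pose"].round(4).tolist())
E
```

```text
cell.py
drive.py
pics
{'time': 0.0, 'qpos': array([-1.36697455e+00,  3.42701839e-01,  1.52502996e+00,  4.87343342e-06,
        1.27541561e+00, -1.46008533e-01]), 'qvel': array([ 1.80768682e-04,  1.48270963e-03,  2.50931095e-04, -1.06902346e-03,
       -7.04774258e-05, -3.61010651e-04]), 'joint_efforts': array([-4.17937583e-03, -4.31251431e+01, -2.44222945e+01,  7.14008510e-02,
        5.59939002e-02, -9.72220278e-05]), 'tool_pos': array([ 0.17992529, -0.49305123,  0.40405108]), 'tool_rot': array([-3.14005512e+00, -2.30812808e-04,  3.49828709e-01]), 'contact_force': array([-0.04467672, -0.57878153,  0.04076397]), 'torque': array([-0.02999347,  0.01830397,  0.00201755]), 'grip_force': 0.0, 'opening': 0.09170879690770675}
top 458.6933965071558 458.6933965071558 281.52653903004733 207.99527460247904 [[0.0126, -0.9898, 0.142, 0.4325], [-0.9999, -0.0111, 0.0111, -0.0269], [-0.0094, -0.1421, -0.9898, 1.1193], [0.0, 0.0, 0.0, 1.0]]
side 449.4110438788853 449.4110438788853 272.5119577544815 215.27669140326574 [[-0.9945, -0.0651, 0.0822, 0.4862], [-0.1035, 0.7331, -0.6722, 0.8429], [-0.0166, -0.677, -0.7358, 1.0337], [0.0, 0.0, 0.0, 1.0]]
```
View pics/top0.png

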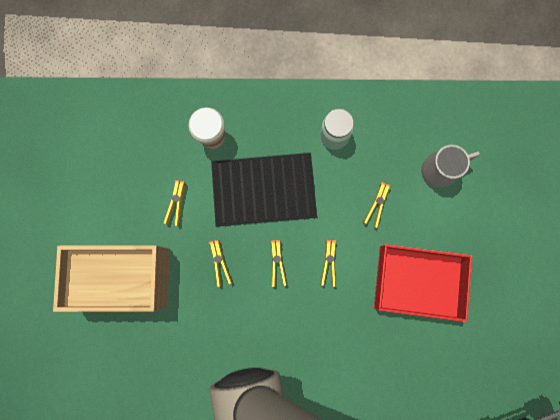

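View pics/side0.png

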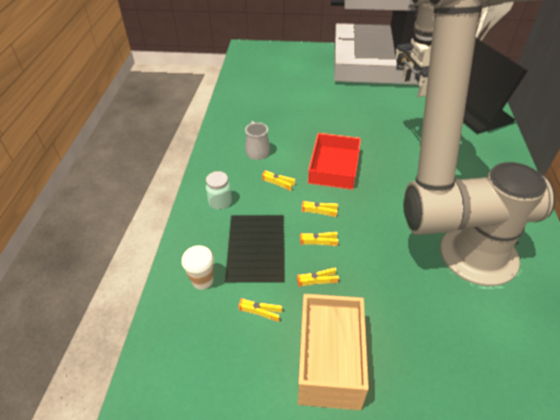

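Create h.py:
```python
import cv2,numpy as np
from cell import robot
def ray(c,p,z):
    d=c["pose"][:3,:3]@np.array([(p[0]-c["cx"])/c["fx"],(p[1]-c["cy"])/c["fy"],1]);o=c["pose"][:3,3]
    return (o+d*(z-o[2])/d[2])[:2]
def proj(c,P):
    q=c["pose"][:3,:3].T@(np.array(P)-c["pose"][:3,3]); return np.array([q[0]/q[2]*c["fx"]+c["cx"],q[1]/q[2]*c["fy"]+c["cy"]])
def hsv(c): return cv2.cvtColor(c["image"],cv2.COLOR_RGB2HSV)
def blobs(m,amin=60):
    n,l,s,ce=cv2.connectedComponentsWithStats(m.astype(np.uint8)); return [np.argwhere(l==i)[:,::-1] for i in range(1,n) if s[i,4]>=amin]
def rect(c,m,z,amin):
    for b in blobs(m,amin):
        w=np.array([ray(c,p,z) for p in b],np.float32); r=cv2.minAreaRect(w); yield r,len(b)
def clips(c,z=0.022,save=None):
    h=hsv(c); m=((h[...,0]>=8)&(h[...,0]<36)&(h[...,1]>190)&(h[...,2]>90)).astype(np.uint8)
    m=cv2.morphologyEx(m,cv2.MORPH_CLOSE,np.ones((5,5),np.uint8))
    if save: cv2.imwrite(save,m*255)
    out=[]
    for b in blobs(m,40):
        w=np.array([ray(c,p,z) for p in b]); r=cv2.minAreaRect(w.astype(np.float32)); mu=np.array(r[0])
        u=np.linalg.svd(w-w.mean(0),full_matrices=False)[2][0]; n=np.array([-u[1],u[0]])
        s=(w-mu)@u; t=(w-mu)@n; a=s<np.quantile(s,.2); e=s>np.quantile(s,.8)
        if np.ptp(t[a])<np.ptp(t[e]): u=-u  # jaws = narrow end
        s=(w-mu)@u; L=np.ptp(s); mid=mu+u*(s.max()+s.min())/2
        lo=w[s<s.min()+.03]; hc=(lo-mid)@np.array([-u[1],u[0]]); hc=(hc.max()+hc.min())/2
        g=mid-.040*u; print("clip mid",mid.round(4),"yaw",round(np.arctan2(u[1],u[0]),3),"L",round(L,3),"w",sorted(np.round(r[1],3)),"n",len(b),"handle off",round(hc,4),"grip",g.round(4))
        out.append((mid,np.arctan2(u[1],u[0])))
    return out
```

Run:
```python
from h import *
c=robot.read_camera("top");h=hsv(c);clips(c)
for r,n in rect(c,(h[...,0]<8)&(h[...,1]>180)&(h[...,2]>90),.06,500): print("tub",r,n)
for r,n in rect(c,(h[...,2]<45)&(np.arange(420)[:,None]>140)&(np.arange(420)[:,None]<240),.004,1500): print("mat",r,n)
m=(h[...,0]>8)&(h[...,0]<26)&(h[...,1]>60)&(h[...,2]>110)&(np.arange(560)<200)
for r,n in rect(c,m,.121,1500): print("stack",r,n)
im=c["image"][225:330,40:190,::-1]; im2=c["image"][140:320,200:330,::-1]
cv2.imwrite("pics/z1.png",np.hstack([cv2.resize(im,None,fx=4,fy=4,interpolation=2),]))
s=robot.read_camera("side");clips(s)
```

```text
tub ((0.41782036423683167, -0.3383369445800781), (0.20914191007614136, 0.14804016053676605), 83.37765502929688) 5589
stack ((0.4194433391094208, 0.3638518452644348), (0.14100448787212372, 0.21738086640834808), 0.7647165656089783) 6237
clip mid [ 0.5981 -0.2449] yaw -0.375 L 0.112 w [np.float64(0.046), np.float64(0.114)] n 234 handle off 0.0029 grip [ 0.5608 -0.2302]
clip mid [ 0.4584 -0.1237] yaw -0.075 L 0.105 w [np.float64(0.044), np.float64(0.104)] n 285 handle off -0.0003 grip [ 0.4186 -0.1207]
clip mid [ 0.4568 -0.0019] yaw 0.096 L 0.102 w [np.float64(0.042), np.float64(0.102)] n 311 handle off 0.0003 grip [ 0.417  -0.0058]
clip mid [0.4546 0.1379] yaw 0.276 L 0.106 w [np.float64(0.04), np.float64(0.106)] n 354 handle off -0.0018 grip [0.4161 0.1269]
clip mid [0.599  0.2458] yaw -0.169 L 0.108 w [np.float64(0.038), np.float64(0.108)] n 370 handle off 0.0007 grip [0.5596 0.2525]
```

View pics/z1.png

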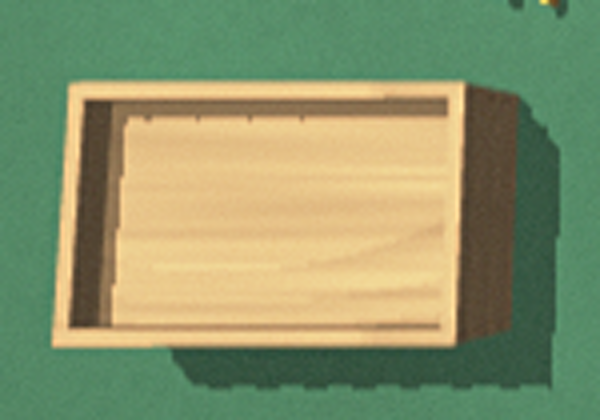

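Run:
```python
from h import *
c=robot.read_camera("top");h=hsv(c)
print(h[240:290:5,272:286:3].tolist()); print(h[170:215:10,225:300:15].tolist())
```

```text
[[[15, 127, 189], [57, 63, 129], [12, 165, 225], [73, 109, 143], [70, 98, 146]], [[30, 146, 255], [29, 143, 121], [30, 141, 249], [80, 112, 73], [69, 100, 145]], [[28, 153, 255], [23, 169, 214], [30, 142, 250], [73, 98, 81], [70, 97, 140]], [[32, 130, 177], [23, 138, 224], [28, 130, 226], [36, 83, 104], [70, 100, 140]], [[65, 80, 118], [0, 0, 116], [10, 7, 116], [31, 117, 96], [72, 98, 143]], [[43, 93, 135], [25, 152, 116], [77, 110, 79], [29, 153, 255], [71, 101, 141]], [[34, 126, 154], [29, 121, 116], [71, 99, 144], [29, 152, 255], [77, 114, 76]], [[33, 122, 165], [27, 125, 108], [71, 96, 148], [40, 96, 133], [26, 138, 124]], [[23, 168, 234], [40, 74, 90], [70, 96, 143], [76, 109, 133], [29, 154, 255]], [[27, 156, 254], [48, 66, 89], [70, 96, 148], [72, 101, 142], [28, 151, 235]]]
[[[150, 16, 49], [30, 24, 63], [30, 20, 52], [165, 32, 48], [30, 15, 51]], [[0, 9, 54], [43, 32, 56], [120, 5, 50], [40, 15, 50], [10, 14, 56]], [[150, 10, 49], [30, 10, 51], [24, 26, 50], [12, 26, 50], [10, 40, 58]], [[20, 15, 51], [15, 9, 54], [40, 13, 58], [15, 20, 52], [38, 16, 63]], [[36, 27, 48], [8, 24, 42], [45, 8, 66], [48, 25, 52], [50, 13, 57]]]
```

```bash
sed -i 's/(h\[...,1\]>190)&(h\[...,2\]>90)/(h[...,1]>S)\&(h[...,2]>140)/; s/def clips(c,z=0.022,save=None)/def clips(c,z=0.022,S=112,save=None)/; s/for b in blobs(m,40):/for b in blobs(m,40):\n        if len(b)>700: continue/' h.py
python3 - <<'E'
from h import *
c=robot.read_camera("top");h=hsv(c);clips(c)
m=((h[...,2]<80)&(h[...,1]<62)&(np.arange(420)[:,None]>140)&(np.arange(420)[:,None]<240)).astype(np.uint8)
m=cv2.morphologyEx(m,cv2.MORPH_CLOSE,np.ones((5,5),np.uint8));m=cv2.morphologyEx(m,cv2.MORPH_OPEN,np.ones((9,9),np.uint8))
for r,n in rect(c,m,.004,1500): print("mat",r,n)
s=robot.read_camera("side")
h=hsv(s);m=((h[...,2]<70)&(np.arange(420)[:,None]>200)&(np.arange(420)[:,None]<300)&(np.arange(560)>215)&(np.arange(560)<300)).astype(np.uint8)
m=cv2.morphologyEx(m,cv2.MORPH_CLOSE,np.ones((5,5),np.uint8));m=cv2.morphologyEx(m,cv2.MORPH_OPEN,np.ones((9,9),np.uint8))
for r,n in rect(s,m,.004,1500): print("mat",r,n)
E
```

```text
clip mid [0.6021 0.2478] yaw -0.166 L 0.109 w [np.float64(0.033), np.float64(0.11)] n 300 handle off -0.0029 grip [0.5627 0.2544]
clip mid [ 0.603  -0.2457] yaw -0.357 L 0.111 w [np.float64(0.034), np.float64(0.111)] n 355 handle off -0.0011 grip [ 0.5655 -0.2317]
clip mid [0.4586 0.1309] yaw 0.277 L 0.109 w [np.float64(0.034), np.float64(0.109)] n 320 handle off 0.0028 grip [0.4201 0.12  ]
clip mid [ 0.4592 -0.0077] yaw 0.093 L 0.108 w [np.float64(0.031), np.float64(0.109)] n 291 handle off 0.0026 grip [ 0.4194 -0.0114]
clip mid [ 0.4608 -0.1265] yaw -0.084 L 0.109 w [np.float64(0.031), np.float64(0.109)] n 333 handle off -0.0027 grip [ 0.4209 -0.1232]
clip mid [0.4731 0.3991] yaw 1.544 L 0.232 w [np.float64(0.055), np.float64(0.236)] n 478 handle off 0.0112 grip [0.472  0.3591]
clip mid [0.3476 0.4038] yaw 1.59 L 0.215 w [np.float64(0.011), np.float64(0.215)] n 190 handle off -0.004 grip [0.3484 0.3638]
mat ((0.6398910880088806, 0.030983224511146545), (0.1644841581583023, 0.24922052025794983), 5.692625045776367) 6549
mat ((0.6380621790885925, 0.02829911559820175), (0.1599200814962387, 0.23921728134155273), 5.294184684753418) 3503
```

```bash
cat >> h.py <<'E'
from scipy.spatial.transform import Rotation as Ro
def to(x,y,gz,yaw):  # grasp-point target -> tool-axes delta now, and after the turn
    o=robot.observe(); d=np.array([x,y,gz+.159])-o["tool_pos"]; y0=o["tool_rot"][2]; T=lambda a:np.array([[np.cos(a),np.sin(a),0],[np.sin(a),-np.cos(a),0],[0,0,-1]])
    print("now",(T(y0)@d).round(4),"after turn",(T(yaw)@d).round(4),"rz",round(-((yaw-y0+np.pi)%(2*np.pi)-np.pi),4),"rot",o["tool_rot"].round(4))
E
R='[0,0,0,0,0,-0.1234]'
python3 drive.py '[[0,0,0,0,0,-0.1234],[0,0,0,0,0,-0.1234],[0,0,0,0,0,-0.1234],[0,0,0,0,0,-0.1234],[0,0,0,0,0,-0.1234],[0,0,0,0,0,-0.1234],[0,0,0,0,0,-0.1234],[0,0,0,0,0,-0.1234]]' 0.092 20
python3 drive.py '[[0,0,0,0,0,-0.1234],[0,0,0,0,0,-0.1234],[0.03,0.026,0,0,0,0],[0.03,0.026,0,0,0,0],[0.03,0.026,0,0,0,0],[0.03,0.026,0,0,0,0],[0.03,0.026,0,0,0,0],[0.03,0.026,0,0,0,0]]'
python3 drive.py '[[0.03,0.026,0,0,0,0],[0.03,0.026,0,0,0,0],[0.03,0.026,0,0,0,0],[0.03,0.026,0,0,0,0],[0.04,0,0,0,0,0],[0.04,0,0,0,0,0],[0.04,0,0,0,0,0],[0.04,0,0,0,0,0]]'
python3 drive.py '[[0.04,0,0,0,0,0],[0.04,0,0,0,0,0],[0.04,0,0,0,0,0],[0.04,0,0,0,0,0],[0,0,0,0,0,0]]'
python3 -c "
from h import *
to(.354,.363,.160,1.584)"
```

```text
time: 1.02
tool_pos: [0.1799, -0.4932, 0.4047]
tool_rot: [-3.142, -0.0, 1.343]
contact_force: [0.1, 0.3, 0.5]
opening: 0.0919
grip_force: 0.0
time: 1.68
tool_pos: [0.3344, -0.3096, 0.4049]
tool_rot: [3.141, 0.0, 1.583]
contact_force: [1.3, -0.1, 0.4]
opening: 0.0916
grip_force: 0.0
time: 2.35
tool_pos: [0.4336, -0.028, 0.4047]
tool_rot: [3.141, 0.0, 1.584]
contact_force: [1.6, 0.0, -1.0]
opening: 0.0918
grip_force: 0.0
time: 2.77
tool_pos: [0.4309, 0.1357, 0.4049]
tool_rot: [3.141, -0.003, 1.59]
contact_force: [-0.7, -0.3, -0.2]
opening: 0.0917
grip_force: 0.0
now [ 0.2287 -0.0725  0.0859] after turn [ 0.2283 -0.0739  0.0859] rz 0.0061 rot [ 3.1411e+00 -2.6000e-03  1.5901e+00]
```

```bash
python3 drive.py '[[0.038,-0.0123,0.01,0,0,0],[0.038,-0.0123,0.01,0,0,0],[0.038,-0.0123,0.015,0,0,0],[0.038,-0.0123,0.015,0,0,0],[0.038,-0.0123,0.018,0,0,0],[0.038,-0.0123,0.018,0,0,0],[0,0,0,0,0,0],[0,0,0,0,0,0]]'
python3 -c "
from h import *
to(.3534,.363,.111,1.584)
c=robot.read_camera('top');s=robot.read_camera('side')
cv2.imwrite('pics/a.png',np.hstack([cv2.resize(c['image'][200:400,20:220,::-1],None,fx=2,fy=2),cv2.resize(s['image'][220:420,250:450,::-1],None,fx=2,fy=2)]))"
```

```text
time: 3.43
tool_pos: [0.356, 0.3529, 0.32]
tool_rot: [-3.14, 0.002, 1.588]
contact_force: [0.6, -0.0, -0.3]
opening: 0.092
grip_force: 0.0
now [ 0.0101 -0.0024  0.05  ] after turn [ 0.0101 -0.0024  0.05  ] rz 0.0037 rot [-3.1397e+00  1.6000e-03  1.5877e+00]
```

View pics/a.png

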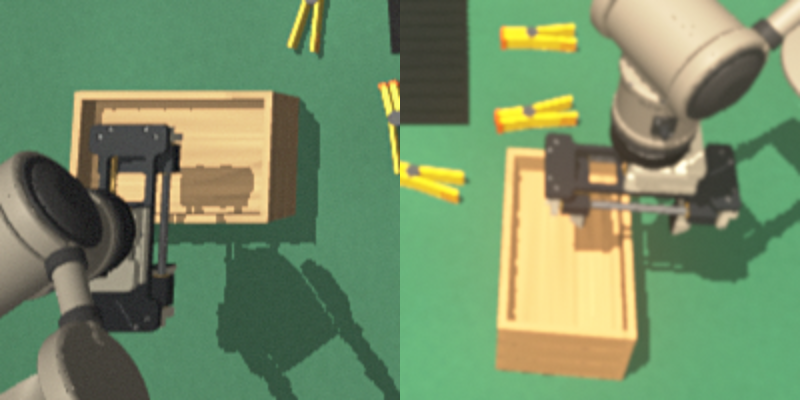

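The gripper straddles the near long wall: in the left half the wall runs at about row 215, with one finger on each side. I'll descend and pinch it.

```bash
python3 drive.py '[[0.005,-0.0024,0.0125,0,0,0.0037],[0.005,0,0.0125,0,0,0],[0,0,0.0125,0,0,0],[0,0,0.0125,0,0,0],[0,0,0,0,0,0],[0,0,0,0,0,0]]'
python3 drive.py '[[0,0,0,0,0,0],[0,0,0,0,0,0],[0,0,0,0,0,0],[0,0,0,0,0,0],[0,0,0,0,0,0],[0,0,0,0,0,0],[0,0,0,0,0,0],[0,0,0,0,0,0]]' 0 55
python3 drive.py '[[0,0,0,0,0,0],[0,0,0,0,0,0],[0,0,-0.005,0,0,0],[0,0,-0.01,0,0,0],[0,0,-0.02,0,0,0],[0,0,-0.03,0,0,0],[0,0,-0.03,0,0,0],[0,0,0,0,0,0]]'
python3 -c "
from h import *
to(.640-.066*np.cos(.098),.0305-.066*np.sin(.098),.12,1.571+.098)"
```

```text
time: 4.03
tool_pos: [0.3552, 0.3606, 0.2716]
tool_rot: [3.142, 0.0, 1.578]
contact_force: [0.1, 0.6, 1.0]
opening: 0.0915
grip_force: 0.0
time: 4.7
tool_pos: [0.3544, 0.3617, 0.2711]
tool_rot: [-3.142, 0.0, 1.58]
contact_force: [-0.3, 0.1, -0.1]
opening: 0.0429
grip_force: 0.0
time: 5.37
tool_pos: [0.3553, 0.3624, 0.3727]
tool_rot: [3.133, -0.007, 1.58]
contact_force: [-0.1, 1.4, 0.4]
opening: 0.0003
grip_force: 0.0
now [-0.3404  0.2158  0.0937] after turn [-0.3582  0.1848  0.0937] rz -0.0887 rot [ 3.1326 -0.0066  1.5803]
```

```bash
python3 drive.py '[[0,0,0,0,0,0],[0,0,0,0,0,0],[0,0,0,0,0,0],[0,0,0,0,0,0],[0,0,0,0,0,0],[0,0,0,0,0,0],[0,0,0,0,0,0],[0,0,0,0,0,0]]' 0.05 55
python3 -c "
from h import *
to(.3534,.363,.111,1.584)
c=robot.read_camera('top');s=robot.read_camera('side')
cv2.imwrite('pics/b.png',np.hstack([cv2.resize(c['image'][200:400,20:220,::-1],None,fx=2,fy=2),cv2.resize(s['image'][220:420,250:450,::-1],None,fx=2,fy=2)]))"
```

```text
time: 6.03
tool_pos: [0.3545, 0.3616, 0.3659]
tool_rot: [-3.141, 0.0, 1.58]
contact_force: [0.2, 0.1, -0.1]
opening: 0.0476
grip_force: 0.0
now [ 0.0014 -0.001   0.0959] after turn [ 0.0014 -0.001   0.0959] rz -0.004 rot [-3.1412e+00  5.0000e-04  1.5800e+00]
```

View pics/b.png

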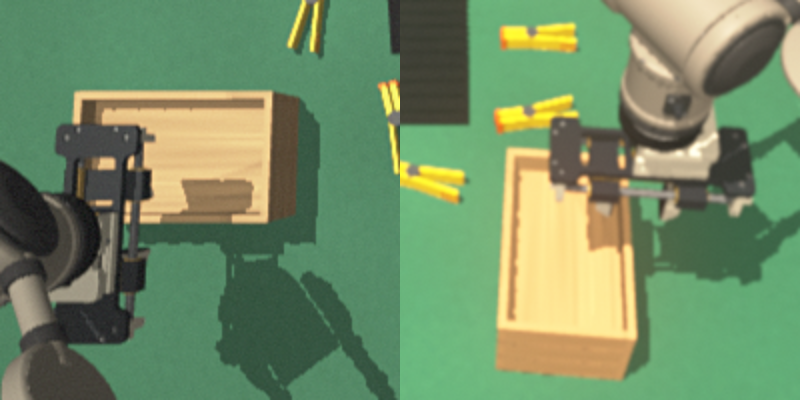

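The stack has not moved: its rim corners are where they were. I lifted before the fingers had closed, so I'll go down again with a narrower opening and wait for the grip.

```bash
python3 drive.py '[[0.0014,-0.001,0.024,0,0,0],[0,0,0.024,0,0,0],[0,0,0.024,0,0,0],[0,0,0.023,0,0,0],[0,0,0,0,0,0],[0,0,0,0,0,0]]'
python3 drive.py '[[0,0,0,0,0,0],[0,0,0,0,0,0],[0,0,0,0,0,0],[0,0,0,0,0,0],[0,0,0,0,0,0],[0,0,0,0,0,0],[0,0,0,0,0,0],[0,0,0,0,0,0]]' 0 55
python3 drive.py '[[0,0,0,0,0,0],[0,0,0,0,0,0]]'
```

```text
time: 6.63
tool_pos: [0.3533, 0.3629, 0.2707]
tool_rot: [-3.14, 0.002, 1.58]
contact_force: [0.5, -0.4, -1.0]
opening: 0.0496
grip_force: 0.0
time: 7.3
tool_pos: [0.3534, 0.363, 0.2713]
tool_rot: [3.141, -0.0, 1.58]
contact_force: [0.1, -0.7, 2.5]
opening: 0.0076
grip_force: 55.0
time: 7.47
tool_pos: [0.3534, 0.3631, 0.2713]
tool_rot: [3.141, -0.0, 1.58]
contact_force: [-0.8, -0.5, 2.6]
opening: 0.008
grip_force: 55.0
```

```bash
python3 drive.py '[[0,0,-0.005,0,0,0],[0,0,-0.01,0,0,0],[0,0,-0.02,0,0,0],[0,0,-0.025,0,0,0],[0,0,-0.02,0,0,0],[0,0,-0.01,0,0,0],[0,0,0,0,0,0]]'
python3 -c "
from h import *
to(.640-.066*np.cos(.098),.0305-.066*np.sin(.098),.12,1.571+.098)"
```

```text
time: 8.05
tool_pos: [0.3537, 0.3633, 0.3641]
tool_rot: [3.138, -0.003, 1.58]
contact_force: [0.4, 0.2, -2.2]
opening: 0.0079
grip_force: 55.0
now [-0.3413  0.2174  0.0851] after turn [-0.3592  0.1863  0.0851] rz -0.0889 rot [ 3.1375e+00 -3.0000e-03  1.5801e+00]
```

```bash
python3 drive.py '[[-0.015,0.009,0,0,0,0],[-0.0284,0.0181,0,0,0,0],[-0.0284,0.0181,0,0,0,0],[-0.0284,0.0181,0,0,0,0],[-0.0284,0.0181,0,0,0,0],[-0.0284,0.0181,0,0,0,0],[-0.0284,0.0181,0,0,0,0],[-0.0284,0.0181,0,0,0,0]]'
python3 drive.py '[[-0.0284,0.0181,0,0,0,0],[-0.0284,0.0181,0,0,0,0],[-0.0284,0.0181,0,0,0,0],[-0.0284,0.0181,0,0,0,0],[-0.015,0.009,0,0,0,0],[0,0,0.02,0,0,-0.045],[0,0,0.02,0,0,-0.044],[0,0,0,0,0,0]]'
python3 drive.py '[[0,0,0,0,0,0],[0,0,0,0,0,0],[0,0,0,0,0,0]]'
python3 -c "
from h import *
to(.640-.066*np.cos(.098),.0305-.066*np.sin(.098),.037,1.571+.098)
c=robot.read_camera('top');s=robot.read_camera('side')
cv2.imwrite('pics/c.png',np.hstack([cv2.resize(c['image'][100:300,160:360,::-1],None,fx=2,fy=2),cv2.resize(s['image'][140:340,180:380,::-1],None,fx=2,fy=2)]))"
```

```text
time: 8.72
tool_pos: [0.4914, 0.1489, 0.3604]
tool_rot: [-3.14, 0.0, 1.58]
contact_force: [0.3, 0.8, -2.6]
opening: 0.0078
grip_force: 55.0
time: 9.38
tool_pos: [0.5724, 0.0222, 0.3163]
tool_rot: [-3.132, -0.002, 1.67]
contact_force: [-1.8, -0.0, -3.1]
opening: 0.0079
grip_force: 55.0
time: 9.63
tool_pos: [0.574, 0.0229, 0.3224]
tool_rot: [3.14, 0.001, 1.669]
contact_force: [0.4, 1.0, -2.3]
opening: 0.0081
grip_force: 55.0
now [0.0011 0.0005 0.1264] after turn [0.0011 0.0005 0.1264] rz -0.0002 rot [3.1397e+00 5.0000e-04 1.6688e+00]
```

View pics/c.png

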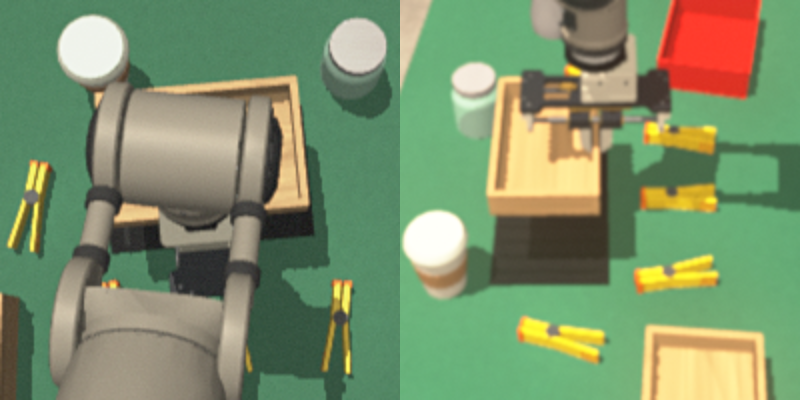

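```bash
python3 drive.py '[[0.001,0.0005,0.02,0,0,0],[0,0,0.03,0,0,0],[0,0,0.03,0,0,0],[0,0,0.02,0,0,0],[0,0,0.012,0,0,0],[0,0,0.006,0,0,0],[0,0,0.003,0,0,0],[0,0,0,0,0,0]]'
python3 drive.py '[[0,0,0.002,0,0,0],[0,0,0.001,0,0,0],[0,0,0,0,0,0],[0,0,0,0,0,0]]'
```

```text
time: 10.4
tool_pos: [0.5744, 0.0238, 0.2005]
tool_rot: [3.141, 0.0, 1.669]
contact_force: [-1.0, 0.0, -2.8]
opening: 0.0075
grip_force: 55.0
time: 10.73
tool_pos: [0.5742, 0.0237, 0.1977]
tool_rot: [3.141, 0.0, 1.669]
contact_force: [-0.7, -0.0, -3.7]
opening: 0.0078
grip_force: 55.0
```

```bash
python3 drive.py '[[0,0,0.001,0,0,0],[0,0,0.001,0,0,0],[0,0,0,0,0,0],[0,0,0,0,0,0]]'
```

```text
time: 11.07
tool_pos: [0.5742, 0.0237, 0.1973]
tool_rot: [3.14, 0.0, 1.669]
contact_force: [-4.5, -0.4, 12.3]
opening: 0.0077
grip_force: 55.0
```

Touched down. Release and rise.

```bash
python3 drive.py '[[0,0,-0.001,0,0,0],[0,0,0,0,0,0],[0,0,0,0,0,0],[0,0,0,0,0,0],[0,0,0,0,0,0],[0,0,0,0,0,0]]' 0.034 20
python3 drive.py '[[0,0,-0.01,0,0,0],[0,0,-0.03,0,0,0],[0,0,-0.03,0,0,0],[0,0,-0.03,0,0,0],[-0.03,-0.03,-0.03,0,0,0],[-0.03,-0.03,-0.03,0,0,0],[-0.02,-0.03,0,0,0,0],[-0.02,-0.03,0,0,0,0]]' 0.05
python3 drive.py '[[-0.03,-0.02,0,0,0,0],[-0.03,0,0,0,0,0],[-0.03,0,0,0,0,0],[-0.03,0,0,0,0,0],[-0.03,0,0,0,0,0],[0,0,0,0,0,0]]'
cat >> h.py <<'E'
def wood(c,z,m=None,lo=1200):
    h=hsv(c); m=((h[...,0]>8)&(h[...,0]<26)&(h[...,1]>60)&(h[...,2]>110)).astype(np.uint8)
    for r,n in rect(c,m,z,lo): print("wood",np.round(r[0],4),np.round(r[1],4),round(r[2],2),n)
E
python3 -c "
from h import *
c=robot.read_camera('top');s=robot.read_camera('side')
wood(c,.047);wood(c,.082);clips(c);print('side');wood(s,.047)
cv2.imwrite('pics/d.png',c['image'][:,:,::-1])"
```

```text
time: 11.57
tool_pos: [0.5741, 0.0237, 0.196]
tool_rot: [-3.141, 0.0, 1.669]
contact_force: [0.1, 0.5, -0.3]
opening: 0.0336
grip_force: 0.0
time: 12.23
tool_pos: [0.4743, -0.0754, 0.3465]
tool_rot: [3.137, 0.002, 1.67]
contact_force: [-0.2, -0.7, -0.1]
opening: 0.05
grip_force: 0.0
time: 12.73
tool_pos: [0.4701, -0.2303, 0.3451]
tool_rot: [3.14, 0.003, 1.666]
contact_force: [-0.1, 0.4, -0.6]
opening: 0.0502
grip_force: 0.0
wood [0.6405 0.0311] [0.1432 0.2176] 5.66 5125
wood [0.4185 0.377 ] [0.1467 0.2245] 0.85 5730
wood [0.6337 0.0292] [0.1385 0.2105] 5.66 5125
wood [0.4189 0.3639] [0.1419 0.2172] 0.85 5730
clip mid [0.7102 0.0627] yaw -1.476 L 0.159 w [np.float64(0.022), np.float64(0.159)] n 95 handle off -0.0069 grip [0.7064 0.1025]
clip mid [ 0.6307 -0.0685] yaw 0.119 L 0.092 w [np.float64(0.023), np.float64(0.092)] n 96 handle off -0.0025 grip [ 0.591  -0.0732]
clip mid [0.6017 0.2453] yaw -0.167 L 0.109 w [np.float64(0.032), np.float64(0.109)] n 287 handle off 0.0 grip [0.5622 0.252 ]
clip mid [ 0.6262 -0.2564] yaw 2.643 L 0.06 w [np.float64(0.022), np.float64(0.059)] n 155 han
[... 775 characters left out ...]
)] n 437 handle off 0.0028 grip [0.4729 0.3434]
clip mid [0.3742 0.4224] yaw -1.643 L 0.151 w [np.float64(0.062), np.float64(0.151)] n 194 handle off -0.0019 grip [0.3771 0.4623]
clip mid [0.3546 0.306 ] yaw 1.58 L 0.066 w [np.float64(0.012), np.float64(0.066)] n 79 handle off -0.0001 grip [0.355 0.266]
side
wood [ 1.5352 -0.8216] [0.5895 1.903 ] 28.42 19995
wood [ 0.1884 -1.2811] [0.8226 0.4268] 37.5 3457
wood [-0.1983 -1.4064] [0.7795 0.2635] 62.17 1388
wood [-0.1045 -0.5561] [1.0366 0.2713] 85.88 8044
wood [ 1.1014 -0.1625] [0.3817 1.4804] 0.11 23753
wood [0.6381 0.0421] [0.146  0.2453] 5.3 3498
wood [0.0034 0.0277] [0.2419 0.1987] 23.17 1915
wood [0.4145 0.3573] [0.1492 0.2546] 0.64 6620
```

View pics/d.png

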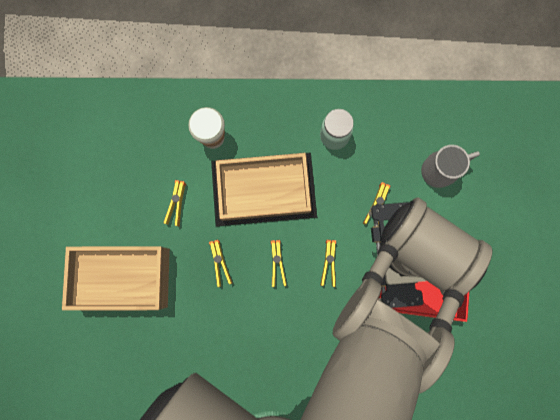

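```bash
python3 drive.py '[[0,0,0,0,0,0.1249],[0,0,0,0,0,0.1249],[0,0,0,0,0,0.1249],[0,0,0,0,0,0.1249],[0,0,0,0,0,0.1249],[0,0,0,0,0,0.1249],[0,0,0,0,0,0.1249],[0,0,0,0,0,0.1249]]' 0.06 6
python3 drive.py '[[0,0,0,0,0,0.1249],[0,0,0,0,0,0.1249],[0,0,0,0,0,0.1249],[0,0,0,0,0,0.1249],[0,0,0,0,0,0.1249],[0,0,0,0,0,0.1249],[-0.02,-0.035,0.02,0,0,0],[-0.02,-0.035,0.03,0,0,0]]'
python3 drive.py '[[-0.0188,-0.0335,0.03,0,0,0],[0,0,0.03,0,0,0],[0,0,0,0,0,0],[0,0,0,0,0,0]]'
python3 -c "
from h import *
to(.420,-.122,.022,-.083)"
```

```text
time: 13.5
tool_pos: [0.4699, -0.2242, 0.3447]
tool_rot: [-3.141, -0.0, 0.665]
contact_force: [-0.8, -0.0, 0.1]
opening: 0.0596
grip_force: 0.0
time: 14.17
tool_pos: [0.4399, -0.1606, 0.3022]
tool_rot: [3.14, -0.005, -0.081]
contact_force: [1.1, 1.2, -1.1]
opening: 0.0595
grip_force: 0.0
time: 14.5
tool_pos: [0.4261, -0.1311, 0.2453]
tool_rot: [-3.141, 0.002, -0.078]
contact_force: [-0.7, -1.1, -0.5]
opening: 0.06
grip_force: 0.0
now [-0.0068 -0.0086  0.0643] after turn [-0.0068 -0.0085  0.0643] rz 0.0052 rot [-3.1409e+00  1.8000e-03 -7.7800e-02]
```

```bash
python3 drive.py '[[-0.0068,-0.0086,0.01,0,0,0.005],[0,0,0.02,0,0,0],[0,0,0.02,0,0,0],[0,0,0.014,0,0,0],[0,0,0,0,0,0],[0,0,0,0,0,0]]'
python3 drive.py '[[0,0,0,0,0,0],[0,0,0,0,0,0],[0,0,0,0,0,0],[0,0,0,0,0,0],[0,0,0,0,0,0],[0,0,0,0,0,0],[0,0,0,0,0,0],[0,0,0,0,0,0]]' 0 6
python3 drive.py '[[0,0,0,0,0,0],[0,0,0,0,0,0],[0,0,0,0,0,0],[0,0,0,0,0,0]]'
python3 drive.py '[[0,0,0,0,0,0],[0,0,0,0,0,0],[0,0,0,0,0,0],[0,0,0,0,0,0],[0,0,0,0,0,0],[0,0,0,0,0,0]]' 0 35
```

```text
time: 15.0
tool_pos: [0.421, -0.1236, 0.1824]
tool_rot: [3.141, -0.002, -0.085]
contact_force: [0.7, 0.2, -0.1]
opening: 0.0598
grip_force: 0.0
time: 15.67
tool_pos: [0.4203, -0.1231, 0.1816]
tool_rot: [3.141, -0.001, -0.085]
contact_force: [-1.1, -1.9, 6.4]
opening: 0.0197
grip_force: 5.9
time: 16.0
tool_pos: [0.4203, -0.1231, 0.1816]
tool_rot: [3.141, -0.001, -0.085]
contact_force: [-0.7, -1.7, 5.5]
opening: 0.0197
grip_force: 5.9
time: 16.5
tool_pos: [0.4203, -0.1231, 0.1817]
tool_rot: [3.141, -0.001, -0.084]
contact_force: [-1.6, -2.0, 7.1]
opening: 0.0182
grip_force: 34.7
```

```bash
python3 drive.py '[[0,0,-0.01,0,0,0],[0,0,-0.03,0,0,0],[0,0,-0.03,0,0,0],[0,0,-0.03,0,0,0],[0,0.03,0,0,0,0],[0,0.04,0,0,0,0],[-0.005,0.04,0,0,0,0],[-0.005,0.04,0,0,0,0]]'
python3 drive.py '[[0,0,0,0,0,0],[0,0,0,0,0,0]]'
python3 -c "
from h import *
to(.383,-.289,.039,-.115)"
```

```text
time: 17.17
tool_pos: [0.397, -0.2727, 0.2813]
tool_rot: [-3.141, -0.0, -0.083]
contact_force: [0.8, -0.5, -0.7]
opening: 0.018
grip_force: 35.0
time: 17.33
tool_pos: [0.3967, -0.2731, 0.2807]
tool_rot: [-3.141, 0.001, -0.089]
contact_force: [0.9, 0.9, -1.7]
opening: 0.018
grip_force: 35.0
now [-0.0122  0.017   0.0827] after turn [-0.0118  0.0173  0.0827] rz 0.0265 rot [-3.141e+00  6.000e-04 -8.850e-02]
```

Lower into the tub, release, rise and look again. The next clip is the middle one, A.

```bash
python3 drive.py '[[-0.012,0.017,0.01,0,0,0.0265],[0,0,0.03,0,0,0],[0,0,0.03,0,0,0],[0,0,0.012,0,0,0],[0,0,0,0,0,0],[0,0,0,0,0,0]]'
python3 drive.py '[[0,0,0,0,0,0],[0,0,0,0,0,0],[0,0,0,0,0,0],[0,0,0,0,0,0],[0,0,0,0,0,0]]' 0.045 6
python3 drive.py '[[0,0,-0.02,0,0,0],[0,0,-0.03,0,0,0],[0,0,-0.03,0,0,0],[0,0,-0.03,0,0,0],[0,0,-0.03,0,0,0],[0,0,0,0,0,0]]' 0.06
python3 -c "
from h import *
c=robot.read_camera('top');clips(c);print('side');clips(robot.read_camera('side'),S=190)
to(.419,-.009,.10,.093)"
```

```text
time: 17.83
tool_pos: [0.3842, -0.2863, 0.1989]
tool_rot: [-3.14, 0.002, -0.11]
contact_force: [0.7, -0.9, -0.7]
opening: 0.0179
grip_force: 35.0
time: 18.25
tool_pos: [0.3841, -0.2875, 0.1998]
tool_rot: [3.141, -0.001, -0.111]
contact_force: [-0.7, -0.6, -0.1]
opening: 0.0439
grip_force: 0.0
time: 18.75
tool_pos: [0.3849, -0.2882, 0.345]
tool_rot: [3.135, -0.008, -0.111]
contact_force: [1.6, -1.1, 0.8]
opening: 0.0599
grip_force: 0.0
clip mid [0.7079 0.0796] yaw -1.469 L 0.138 w [np.float64(0.024), np.float64(0.138)] n 107 handle off -0.0071 grip [0.7039 0.1194]
clip mid [ 0.6376 -0.0713] yaw 0.031 L 0.109 w [np.float64(0.036), np.float64(0.11)] n 94 handle off 0.0078 grip [ 0.5976 -0.0726]
clip mid [0.6016 0.2453] yaw -0.176 L 0.109 w [np.float64(0.032), np.float64(0.109)] n 289 handle off -0.0004 grip [0.5622 0.2523]
clip mid [ 0.6017 -0.2492] yaw -0.363 L 0.11 w [np.float64(0.033), np.float64(0.111)] n 341 handle off 0.0023 grip [ 0.5643 -0.235 ]
clip mid [0.5753 0.1153] yaw -2.067 L 0.04 w [np.float64(0.027), np.float64(0.035)] n 53 handle off -0.006 grip [0.5944 0.1505]
clip mi
[... 863 characters left out ...]
.114)] n 195 handle off -0.0002 grip [ 0.3788 -0.3039]
clip mid [ 0.5981 -0.2449] yaw -0.371 L 0.112 w [np.float64(0.045), np.float64(0.113)] n 234 handle off 0.0024 grip [ 0.5608 -0.2304]
clip mid [ 0.4558 -0.0021] yaw 0.101 L 0.104 w [np.float64(0.042), np.float64(0.104)] n 311 handle off 0.0005 grip [ 0.416  -0.0061]
clip mid [0.4547 0.1376] yaw 0.28 L 0.106 w [np.float64(0.04), np.float64(0.106)] n 354 handle off -0.0016 grip [0.4163 0.1265]
clip mid [0.5995 0.2485] yaw -0.169 L 0.108 w [np.float64(0.038), np.float64(0.106)] n 381 handle off -0.0024 grip [0.5601 0.2552]
now [ 0.0039 -0.2806  0.0815] after turn [ 0.0607 -0.274   0.0815] rz -0.2041 rot [ 3.1395e+00 -2.5000e-03 -1.1110e-01]
```

```bash
python3 drive.py '[[0,-0.03,0,0,0,0],[0.004,-0.036,0,0,0,0],[0,-0.036,0,0,0,0],[0,-0.036,0,0,0,0],[0,-0.036,0,0,0,0],[0,-0.036,0,0,0,0],[0,-0.036,0.02,0,0,0],[0,-0.0346,0.02,0,0,0]]'
python3 drive.py '[[0,0,0.02,0,0,-0.102],[0,0,0.02,0,0,-0.102],[0,0,0,0,0,0],[0,0,0,0,0,0]]'
python3 -c "
from h import *
to(.419,-.008,.024,.093)"
```

```text
time: 19.52
tool_pos: [0.4187, -0.0072, 0.2984]
tool_rot: [3.142, -0.001, -0.111]
contact_force: [0.4, 0.2, -1.7]
opening: 0.0601
grip_force: 0.0
time: 19.85
tool_pos: [0.4185, -0.0088, 0.258]
tool_rot: [-3.14, 0.004, 0.09]
contact_force: [1.0, -1.1, 0.7]
opening: 0.06
grip_force: 0.0
now [ 0.0006 -0.0008  0.075 ] after turn [ 0.0006 -0.0008  0.075 ] rz -0.0027 rot [-3.1404  0.0043  0.0903]
```

```bash
python3 drive.py '[[0,0,0.015,0,0,0],[0,0,0.025,0,0,0],[0,0,0.025,0,0,0],[0,0,0.01,0,0,0],[0,0,0,0,0,0],[0,0,0,0,0,0]]'
python3 drive.py '[[0,0,0,0,0,0],[0,0,0,0,0,0],[0,0,0,0,0,0],[0,0,0,0,0,0],[0,0,0,0,0,0],[0,0,0,0,0,0],[0,0,0,0,0,0],[0,0,0,0,0,0]]' 0 6
python3 drive.py '[[0,0,0,0,0,0],[0,0,0,0,0,0],[0,0,0,0,0,0],[0,0,0,0,0,0]]'
python3 drive.py '[[0,0,0,0,0,0],[0,0,0,0,0,0],[0,0,0,0,0,0],[0,0,0,0,0,0],[0,0,0,0,0,0],[0,0,0,0,0,0]]' 0 35
```

```text
time: 20.35
tool_pos: [0.4194, -0.0095, 0.1847]
tool_rot: [3.142, -0.0, 0.09]
contact_force: [-0.0, -0.2, 0.7]
opening: 0.0604
grip_force: 0.0
time: 21.02
tool_pos: [0.4192, -0.009, 0.1847]
tool_rot: [3.141, -0.001, 0.093]
contact_force: [-0.2, -0.0, 6.4]
opening: 0.0315
grip_force: 5.9
time: 21.35
tool_pos: [0.4192, -0.009, 0.1846]
tool_rot: [3.141, -0.001, 0.093]
contact_force: [-0.4, -0.9, 6.3]
opening: 0.0319
grip_force: 5.9
time: 21.85
tool_pos: [0.4193, -0.0091, 0.1847]
tool_rot: [3.141, -0.001, 0.093]
contact_force: [-1.8, -0.5, 7.1]
opening: 0.019
grip_force: 35.0
```

```bash
python3 drive.py '[[0,0,-0.01,0,0,0],[0,0,-0.03,0,0,0],[0,0,-0.03,0,0,0],[0.03,0,-0.02,0,0,0],[0.036,0,0,0,0,0],[0.036,0,0,0,0,0],[0.036,0.01,0,0,0,0],[0.03,0.01,0,0,0,0]]'
python3 drive.py '[[0.01,0.01,0,0,0,-0.005],[0,0,0,0,0,0],[0,0,0,0,0,0]]'
python3 -c "
from h import *
to(.6066,-.0325,.040,.0988)
c=robot.read_camera('side');cv2.imwrite('pics/e.png',cv2.resize(c['image'][140:340,180:380,::-1],None,fx=2,fy=2))"
```

```text
time: 22.52
tool_pos: [0.5901, -0.0128, 0.2742]
tool_rot: [3.141, -0.001, 0.094]
contact_force: [-0.2, -0.7, -1.0]
opening: 0.0186
grip_force: 35.0
time: 22.77
tool_pos: [0.5988, -0.0225, 0.2733]
tool_rot: [-3.141, 0.002, 0.097]
contact_force: [-1.0, 0.1, -0.6]
opening: 0.0188
grip_force: 35.0
now [0.0068 0.0107 0.0743] after turn [0.0067 0.0108 0.0743] rz -0.0015 rot [-3.141e+00  2.100e-03  9.730e-02]
```

View pics/e.png

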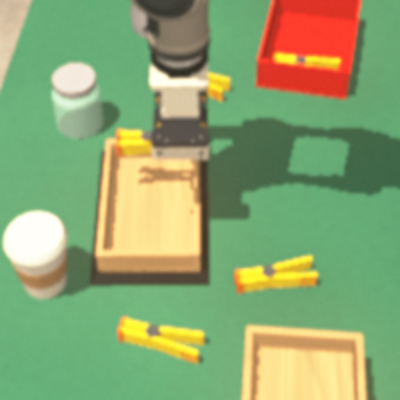

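The clip is held level over the tray's near-tub end (jaws at 130,140), and the first tired clip is in the tub at (307,60). Lower and release.

```bash
python3 drive.py '[[0.0068,0.0107,0.01,0,0,0],[0,0,0.025,0,0,0],[0,0,0.025,0,0,0],[0,0,0.01,0,0,0],[0,0,0.004,0,0,0],[0,0,0,0,0,0],[0,0,0,0,0,0]]'
python3 drive.py '[[0,0,0.001,0,0,0],[0,0,0,0,0,0],[0,0,0,0,0,0],[0,0,0,0,0,0],[0,0,0,0,0,0]]' 0.035 6
python3 drive.py '[[0,0,0,0,0,0],[0,0,-0.02,0,0,0],[0,0,-0.03,0,0,0],[0,0,-0.03,0,0,0],[-0.03,0,-0.03,0,0,0],[-0.03,0,-0.02,0,0,0],[0,0,0,0,0,0]]' 0.038
python3 drive.py '[[-0.03,-0.02,0,0,0,0],[-0.03,-0.03,0,0,0,0],[-0.03,-0.03,0,0,0,0],[-0.03,-0.03,0,0,0,0],[0,-0.03,0,0,0,0],[0,0,0,0,0,0],[0,0,0,0,0,0]]' 0.06
python3 -c "
from h import *
c=robot.read_camera('top');clips(c);print('side');clips(robot.read_camera('side'),S=190)
to(.418,.1235,.10,.278)"
```

```text
time: 23.4
tool_pos: [0.6072, -0.0324, 0.2011]
tool_rot: [3.141, -0.001, 0.098]
contact_force: [-0.3, -0.2, -0.5]
opening: 0.0188
grip_force: 35.0
time: 23.82
tool_pos: [0.607, -0.0323, 0.1997]
tool_rot: [3.141, -0.001, 0.098]
contact_force: [0.0, -0.4, 0.6]
opening: 0.0353
grip_force: 0.0
time: 24.4
tool_pos: [0.545, -0.0382, 0.333]
tool_rot: [3.14, -0.003, 0.098]
contact_force: [1.8, -0.2, -0.4]
opening: 0.0381
grip_force: 0.0
time: 24.98
tool_pos: [0.4162, 0.0891, 0.3289]
tool_rot: [3.141, -0.001, 0.101]
contact_force: [0.6, -0.6, -0.7]
opening: 0.0602
grip_force: 0.0
clip mid [ 0.6434 -0.011 ] yaw 0.226 L 0.147 w [np.float64(0.13), np.float64(0.147)] n 675 handle off 0.0026 grip [ 0.6045 -0.02  ]
clip mid [0.6017 0.2453] yaw -0.172 L 0.109 w [np.float64(0.032), np.float64(0.109)] n 284 handle off -0.0002 grip [0.5623 0.2522]
clip mid [ 0.6032 -0.2454] yaw -0.37 L 0.11 w [np.float64(0.033), np.float64(0.111)] n 325 handle off -0.0017 grip [ 0.5659 -0.2309]
clip mid [0.5811 0.0885] yaw -1.728 L 0.085 w [np.float64(0.034), np.float64(0.087)] n 98 handle off -0.0063 grip [0.5874 0.12
[... 738 characters left out ...]
4(0.036)] n 62 handle off 0.0033 grip [ 0.417 -0.316]
clip mid [ 0.5981 -0.245 ] yaw -0.368 L 0.112 w [np.float64(0.045), np.float64(0.113)] n 233 handle off 0.0025 grip [ 0.5608 -0.2306]
clip mid [ 0.6462 -0.0337] yaw 0.084 L 0.107 w [np.float64(0.044), np.float64(0.106)] n 302 handle off -0.0022 grip [ 0.6064 -0.0371]
clip mid [0.4558 0.1335] yaw 0.275 L 0.106 w [np.float64(0.041), np.float64(0.107)] n 356 handle off 0.0026 grip [0.4173 0.1227]
clip mid [0.599  0.2458] yaw -0.172 L 0.108 w [np.float64(0.038), np.float64(0.108)] n 386 handle off 0.0006 grip [0.5596 0.2526]
now [ 0.0046 -0.0355  0.0697] after turn [ 0.0108 -0.0341  0.0697] rz -0.1797 rot [ 3.1411e+00 -6.0000e-04  9.8300e-02]
```

```bash
python3 drive.py '[[0,-0.017,0,0,0,0],[0.0046,-0.017,0,0,0,0],[0,0,0.03,0,0,-0.09],[0,0,0.03,0,0,-0.09],[0,0,0,0,0,0],[0,0,0,0,0,0]]'
python3 -c "
from h import *
to(.4185,.122,.024,.277)"
```

```text
time: 25.58
tool_pos: [0.4179, 0.1214, 0.2679]
tool_rot: [-3.141, 0.004, 0.274]
contact_force: [-0.2, 0.1, 1.3]
opening: 0.0599
grip_force: 0.0
now [ 0.0007 -0.0004  0.0849] after turn [ 0.0007 -0.0004  0.0849] rz -0.0032 rot [-3.1412  0.0037  0.2738]
```

```bash
python3 drive.py '[[0,0,0.02,0,0,0],[0,0,0.025,0,0,0],[0,0,0.025,0,0,0],[0,0,0.014,0,0,0],[0,0,0,0,0,0],[0,0,0,0,0,0]]'
python3 drive.py '[[0,0,0,0,0,0],[0,0,0,0,0,0],[0,0,0,0,0,0],[0,0,0,0,0,0],[0,0,0,0,0,0],[0,0,0,0,0,0],[0,0,0,0,0,0],[0,0,0,0,0,0]]' 0 6
python3 drive.py '[[0,0,0,0,0,0],[0,0,0,0,0,0],[0,0,0,0,0,0],[0,0,0,0,0,0]]'
python3 drive.py '[[0,0,0,0,0,0],[0,0,0,0,0,0],[0,0,0,0,0,0],[0,0,0,0,0,0],[0,0,0,0,0,0],[0,0,0,0,0,0]]' 0 35
```

```text
time: 26.08
tool_pos: [0.4186, 0.1219, 0.1856]
tool_rot: [3.141, -0.001, 0.275]
contact_force: [0.2, 0.8, 0.0]
opening: 0.0597
grip_force: 0.0
time: 26.75
tool_pos: [0.4178, 0.1223, 0.1852]
tool_rot: [3.141, -0.001, 0.278]
contact_force: [-0.9, 0.3, 6.0]
opening: 0.0318
grip_force: 5.9
time: 27.08
tool_pos: [0.4178, 0.1223, 0.1852]
tool_rot: [3.141, -0.001, 0.278]
contact_force: [0.9, -0.3, 6.0]
opening: 0.0321
grip_force: 5.9
time: 27.58
tool_pos: [0.4178, 0.1223, 0.1853]
tool_rot: [3.141, -0.001, 0.278]
contact_force: [-1.8, -0.8, 7.2]
opening: 0.0187
grip_force: 34.9
```

```bash
python3 drive.py '[[0,0,-0.01,0,0,0],[0,0,-0.03,0,0,0],[0,0,-0.03,0,0,0.09],[0.02,0,-0.02,0,0,0.089],[0.036,0,0,0,0,0],[0.036,0.01,0,0,0,0],[0.036,0.02,0,0,0,0],[0.03,0.02,0,0,0,0]]'
python3 drive.py '[[0,0,0,0,0,0],[0,0,0,0,0,0],[0,0,0,0,0,0]]'
python3 -c "
from h import *
to(.5948,.0869,.040,.0988)"
```

```text
time: 28.25
tool_pos: [0.5814, 0.0899, 0.2748]
tool_rot: [3.142, -0.001, 0.101]
contact_force: [-0.1, 0.6, -0.4]
opening: 0.0181
grip_force: 34.9
time: 28.5
tool_pos: [0.5788, 0.0899, 0.2739]
tool_rot: [-3.141, 0.002, 0.099]
contact_force: [-0.6, 0.1, -1.0]
opening: 0.0183
grip_force: 34.9
now [0.0156 0.0046 0.0749] after turn [0.0156 0.0046 0.0749] rz -0.0002 rot [-3.1413e+00  2.4000e-03  9.8600e-02]
```

```bash
python3 drive.py '[[0.0156,0.0046,0.01,0,0,0],[0,0,0.025,0,0,0],[0,0,0.025,0,0,0],[0,0,0.01,0,0,0],[0,0,0.004,0,0,0],[0,0,0,0,0,0],[0,0,0,0,0,0]]'
python3 drive.py '[[0,0,0.001,0,0,0],[0,0,0,0,0,0],[0,0,0,0,0,0],[0,0,0,0,0,0],[0,0,0,0,0,0]]' 0.035 6
python3 drive.py '[[0,0,0,0,0,0],[0,0,-0.02,0,0,0],[0,0,-0.03,0,0,0],[0,0,-0.03,0,0,0],[-0.03,0,-0.03,0,0,0],[-0.03,-0.01,-0.02,0,0,0],[-0.02,-0.03,0,0,0,0],[-0.02,-0.03,0,0,0,0]]' 0.038
python3 drive.py '[[0,0,0,0,0,0],[0,0,0,0,0,0]]' 0.06
python3 -c "
from h import *
c=robot.read_camera('top');clips(c);print('side');clips(robot.read_camera('side'),S=190)
to(.561,.252,.10,-.17)"
```

```text
time: 29.08
tool_pos: [0.5956, 0.0872, 0.2018]
tool_rot: [3.141, -0.001, 0.099]
contact_force: [0.4, 0.3, 0.5]
opening: 0.019
grip_force: 34.9
time: 29.5
tool_pos: [0.5956, 0.0869, 0.2001]
tool_rot: [3.141, -0.001, 0.099]
contact_force: [-0.2, -0.1, 0.1]
opening: 0.0345
grip_force: 0.0
time: 30.17
tool_pos: [0.4887, 0.1465, 0.3308]
tool_rot: [-3.142, -0.003, 0.096]
contact_force: [-0.0, 0.6, -0.8]
opening: 0.0381
grip_force: 0.0
time: 30.33
tool_pos: [0.4887, 0.1478, 0.3297]
tool_rot: [3.141, -0.001, 0.102]
contact_force: [-0.5, -0.0, 0.2]
opening: 0.0471
grip_force: 0.0
clip mid [ 0.6501 -0.0256] yaw -2.963 L 0.147 w [np.float64(0.107), np.float64(0.151)] n 661 handle off -0.0038 grip [ 0.6895 -0.0186]
clip mid [0.6361 0.0867] yaw -0.083 L 0.152 w [np.float64(0.086), np.float64(0.149)] n 594 handle off -0.0021 grip [0.5962 0.09  ]
clip mid [0.6353 0.2388] yaw 3.026 L 0.041 w [np.float64(0.021), np.float64(0.041)] n 130 handle off 0.0 grip [0.675  0.2342]
clip mid [ 0.603  -0.2457] yaw -0.363 L 0.11 w [np.float64(0.034), np.float64(0.111)] n 347 handle off -0.0014 grip [ 0.5656 -0.23
[... 607 characters left out ...]
4(0.039)] n 68 handle off 0.0009 grip [ 0.3507 -0.3315]
clip mid [ 0.5989 -0.2453] yaw -0.384 L 0.11 w [np.float64(0.046), np.float64(0.111)] n 229 handle off 0.0025 grip [ 0.5618 -0.2303]
clip mid [ 0.6463 -0.035 ] yaw 0.092 L 0.106 w [np.float64(0.044), np.float64(0.106)] n 300 handle off -0.0005 grip [ 0.6065 -0.0387]
clip mid [0.6363 0.0847] yaw 0.108 L 0.105 w [np.float64(0.039), np.float64(0.105)] n 339 handle off 0.0002 grip [0.5966 0.0803]
clip mid [0.599  0.2458] yaw -0.169 L 0.108 w [np.float64(0.038), np.float64(0.108)] n 381 handle off 0.0007 grip [0.5596 0.2525]
now [ 0.0811 -0.0979  0.0703] after turn [ 0.0521 -0.1159  0.0703] rz 0.2694 rot [ 3.1412e+00 -8.0000e-04  9.9400e-02]
```

```bash
python3 drive.py '[[0.02,-0.024,0,0,0,0],[0.02,-0.024,0,0,0,0],[0.02,-0.025,0,0,0,0.09],[0,0,0.02,0,0,0.09],[0,0,0.03,0,0,0.0894],[0,0,0.015,0,0,0],[0,0,0,0,0,0],[0,0,0,0,0,0]]'
python3 -c "
from h import *
to(.561,.2515,.024,-.17)"
```

```text
time: 31.1
tool_pos: [0.5429, 0.2244, 0.2632]
tool_rot: [3.141, 0.002, -0.171]
contact_force: [0.4, 0.2, 0.1]
opening: 0.0598
grip_force: 0.0
now [ 0.0133 -0.0298  0.0802] after turn [ 0.0133 -0.0297  0.0802] rz -0.0012 rot [ 3.1405e+00  1.7000e-03 -1.7120e-01]
```

```bash
python3 drive.py '[[0.0133,-0.0298,0,0,0,0],[0,0,0.025,0,0,0],[0,0,0.025,0,0,0],[0,0,0.02,0,0,0],[0,0,0.01,0,0,0],[0,0,0,0,0,0],[0,0,0,0,0,0]]'
python3 drive.py '[[0,0,0,0,0,0],[0,0,0,0,0,0],[0,0,0,0,0,0],[0,0,0,0,0,0],[0,0,0,0,0,0],[0,0,0,0,0,0],[0,0,0,0,0,0],[0,0,0,0,0,0]]' 0 6
python3 drive.py '[[0,0,0,0,0,0],[0,0,0,0,0,0],[0,0,0,0,0,0],[0,0,0,0,0,0]]'
python3 drive.py '[[0,0,0,0,0,0],[0,0,0,0,0,0],[0,0,0,0,0,0],[0,0,0,0,0,0],[0,0,0,0,0,0],[0,0,0,0,0,0]]' 0 35
```

```text
time: 31.68
tool_pos: [0.561, 0.2522, 0.1852]
tool_rot: [-3.141, -0.001, -0.171]
contact_force: [0.4, -0.4, 0.8]
opening: 0.0599
grip_force: 0.0
time: 32.35
tool_pos: [0.5604, 0.2524, 0.1847]
tool_rot: [-3.141, -0.001, -0.17]
contact_force: [-0.4, -1.3, 6.0]
opening: 0.0321
grip_force: 5.9
time: 32.68
tool_pos: [0.5604, 0.2524, 0.1847]
tool_rot: [-3.141, -0.001, -0.17]
contact_force: [0.1, -0.7, 5.6]
opening: 0.0323
grip_force: 5.9
time: 33.18
tool_pos: [0.5604, 0.2524, 0.1848]
tool_rot: [-3.142, -0.001, -0.17]
contact_force: [-1.7, -0.6, 7.0]
opening: 0.0189
grip_force: 34.6
```

```bash
python3 drive.py '[[0,0,-0.01,0,0,0],[0,0,-0.03,0,0,0],[0,0,-0.03,0,0,-0.09],[0,0,-0.03,0,0,-0.09],[0,0.02,-0.01,0,0,-0.089],[0,0.036,0,0,0,0],[0,0.036,0,0,0,0],[0.01,0.036,0,0,0,0]]'
python3 drive.py '[[0.01,0.036,0,0,0,0],[0.01,0.036,0,0,0,0],[0,0.02,0,0,0,0],[0,0,0,0,0,0],[0,0,0,0,0,0],[0,0,0,0,0,0]]'
python3 -c "
from h import *
to(.6007,.0285,.040,.0988)"
```

```text
time: 33.85
tool_pos: [0.5798, 0.1251, 0.2948]
tool_rot: [-3.142, 0.001, 0.1]
contact_force: [0.7, 0.8, -0.3]
opening: 0.0185
grip_force: 34.6
time: 34.35
tool_pos: [0.6097, 0.0369, 0.2942]
tool_rot: [-3.141, 0.001, 0.099]
contact_force: [0.9, 0.1, -0.7]
opening: 0.0184
grip_force: 34.6
now [-0.0098  0.0074  0.0952] after turn [-0.0098  0.0074  0.0952] rz -0.0002 rot [-3.1411e+00  6.0000e-04  9.8600e-02]
```

```bash
python3 drive.py '[[-0.0098,0.0074,0.02,0,0,0],[0,0,0.025,0,0,0],[0,0,0.025,0,0,0],[0,0,0.015,0,0,0],[0,0,0.008,0,0,0],[0,0,0.002,0,0,0],[0,0,0,0,0,0]]'
python3 drive.py '[[0,0,0,0,0,0],[0,0,0,0,0,0],[0,0,0,0,0,0],[0,0,0,0,0,0],[0,0,0,0,0,0]]' 0.035 6
python3 drive.py '[[0,0,0,0,0,0],[0,0,-0.02,0,0,0],[0,0,-0.03,0,0,0],[0,0,-0.03,0,0,0],[-0.03,0.03,-0.03,0,0,0],[-0.03,0.03,-0.02,0,0,0],[-0.02,0.03,0,0,0,0],[-0.02,0.03,0,0,0,0]]' 0.038
python3 drive.py '[[0,0,0,0,0,0],[0,0,0,0,0,0]]' 0.06
python3 -c "
from h import *
print('side');clips(robot.read_camera('side'),S=190)
to(.5635,-.231,.10,-.368)"
```

```text
time: 34.93
tool_pos: [0.601, 0.0289, 0.1994]
tool_rot: [-3.142, -0.0, 0.1]
contact_force: [0.4, 0.1, -0.3]
opening: 0.0188
grip_force: 34.6
time: 35.35
tool_pos: [0.6011, 0.0279, 0.1997]
tool_rot: [3.141, -0.001, 0.099]
contact_force: [0.7, -0.7, -0.0]
opening: 0.0347
grip_force: 0.0
time: 36.02
tool_pos: [0.5207, -0.0919, 0.3227]
tool_rot: [3.14, -0.003, 0.1]
contact_force: [0.0, -0.6, -0.6]
opening: 0.0381
grip_force: 0.0
time: 36.18
tool_pos: [0.521, -0.0926, 0.3214]
tool_rot: [3.141, -0.001, 0.095]
contact_force: [0.0, 0.4, -1.5]
opening: 0.0471
grip_force: 0.0
side
clip mid [ 0.4189 -0.3053] yaw -0.069 L 0.114 w [np.float64(0.036), np.float64(0.114)] n 202 handle off -0.0001 grip [ 0.379  -0.3026]
clip mid [ 0.6054 -0.2462] yaw -0.408 L 0.097 w [np.float64(0.041), np.float64(0.097)] n 179 handle off 0.0003 grip [ 0.5687 -0.2303]
now [0.0283 0.1428 0.0623] after turn [0.0893 0.115  0.0623] rz 0.4646 rot [-3.1415e+00 -6.0000e-04  9.6600e-02]
```

```bash
python3 drive.py '[[0.007,0.0357,0,0,0,0],[0.007,0.0357,0,0,0,0],[0.007,0.0357,0,0,0,0],[0.0073,0.0357,0,0,0,0],[0,0,0.01,0,0,0.116],[0,0,0.02,0,0,0.116],[0,0,0.02,0,0,0.116],[0,0,0.01,0,0,0.1166]]'
python3 drive.py '[[0,0,0,0,0,0],[0,0,0,0,0,0]]'
python3 -c "
from h import *
c=robot.read_camera('top');print('top');clips(c);print('side');clips(robot.read_camera('side'),S=190)
to(.5635,-.231,.024,-.368)"
```

```text
time: 36.9
tool_pos: [0.5642, -0.2291, 0.2581]
tool_rot: [-3.141, 0.004, -0.37]
contact_force: [-0.1, 1.1, -0.4]
opening: 0.0599
grip_force: 0.0
time: 37.07
tool_pos: [0.5645, -0.2294, 0.2604]
tool_rot: [-3.141, 0.001, -0.361]
contact_force: [-0.0, -0.0, 0.3]
opening: 0.0599
grip_force: 0.0
top
clip mid [0.6395 0.0876] yaw 0.146 L 0.146 w [np.float64(0.07), np.float64(0.144)] n 570 handle off 0.0022 grip [0.5999 0.0818]
clip mid [0.5791 0.1233] yaw -0.195 L 0.034 w [np.float64(0.015), np.float64(0.034)] n 53 handle off 0.0 grip [0.5398 0.1311]
clip mid [0.4667 0.437 ] yaw -1.469 L 0.13 w [np.float64(0.04), np.float64(0.129)] n 223 handle off 0.0067 grip [0.4626 0.4768]
clip mid [0.4766 0.3153] yaw 1.543 L 0.085 w [np.float64(0.031), np.float64(0.087)] n 165 handle off 0.0048 grip [0.4755 0.2753]
clip mid [0.4186 0.386 ] yaw 1.068 L 0.032 w [np.float64(0.013), np.float64(0.032)] n 40 handle off 0.0008 grip [0.3993 0.351 ]
clip mid [0.4015 0.2874] yaw 1.228 L 0.039 w [np.float64(0.031), np.float64(0.033)] n 51 handle off -0.0059 grip [0.388  0.2497]
clip mid [0.3721 0.3898] yaw -1.599 L 0.221 w [np.float64(0.049), np.float64(0.22)] n 298 handle off -0.0044 grip [0.3732 0.4298]
side
clip mid [ 0.417  -0.3051] yaw -0.033 L 0.111 w [np.float64(0.035), np.float64(0.111)] n 194 handle off -0.0014 grip [ 0.3771 -0.3038]
clip mid [ 0.5984 -0.2441] yaw -0.375 L 0.112 w [np.float64(0.045), np.float64(0.114)] n 236 handle off 0.0028 grip [ 0.5611 -0.2295]
now [-0.0006  0.0015  0.0789] after turn [-0.0006  0.0015  0.0789] rz 0.0063 rot [ 3.1414e+00 -1.7000e-03 -3.6170e-01]
```

```bash
python3 drive.py '[[0,0,0.025,0,0,0.006],[0,0,0.025,0,0,0],[0,0,0.02,0,0,0],[0,0,0.009,0,0,0],[0,0,0,0,0,0],[0,0,0,0,0,0]]'
python3 drive.py '[[0,0,0,0,0,0],[0,0,0,0,0,0],[0,0,0,0,0,0],[0,0,0,0,0,0],[0,0,0,0,0,0],[0,0,0,0,0,0],[0,0,0,0,0,0],[0,0,0,0,0,0]]' 0 6
python3 drive.py '[[0,0,0,0,0,0],[0,0,0,0,0,0],[0,0,0,0,0,0],[0,0,0,0,0,0]]'
python3 drive.py '[[0,0,0,0,0,0],[0,0,0,0,0,0],[0,0,0,0,0,0],[0,0,0,0,0,0],[0,0,0,0,0,0],[0,0,0,0,0,0]]' 0 35
```

```text
time: 37.67
tool_pos: [0.5643, -0.2305, 0.1829]
tool_rot: [3.141, -0.001, -0.371]
contact_force: [0.6, -0.8, 0.6]
opening: 0.0597
grip_force: 0.0
time: 38.33
tool_pos: [0.564, -0.2307, 0.1826]
tool_rot: [3.141, -0.001, -0.372]
contact_force: [-1.0, -1.5, 5.6]
opening: 0.0196
grip_force: 5.9
time: 38.67
tool_pos: [0.564, -0.2307, 0.1826]
tool_rot: [3.141, -0.001, -0.372]
contact_force: [-1.3, 0.3, 5.4]
opening: 0.0195
grip_force: 5.9
time: 39.17
tool_pos: [0.564, -0.2307, 0.1826]
tool_rot: [3.141, -0.001, -0.372]
contact_force: [-0.4, -0.6, 5.5]
opening: 0.0182
grip_force: 34.7
```

```bash
python3 drive.py '[[0,0,-0.01,0,0,0],[0,0,-0.03,0,0,0],[0,0,-0.03,0,0,-0.086],[0,0,-0.03,0,0,-0.086],[-0.02,0.01,-0.01,0,0,-0.085],[-0.035,0.02,0,0,0,0],[-0.035,0.02,0,0,0,0],[-0.035,0.02,0,0,0,0]]'
python3 drive.py '[[-0.035,0.02,0,0,0,0],[-0.01,0.02,0,0,0,0],[0,0,0,0,0,0],[0,0,0,0,0,0]]'
python3 -c "
from h import *
to(.374,-.368,.039,-.115)"
```

```text
time: 39.83
tool_pos: [0.4296, -0.2835, 0.2924]
tool_rot: [3.142, -0.0, -0.113]
contact_force: [-0.1, -2.2, -0.5]
opening: 0.0174
grip_force: 34.7
time: 40.17
tool_pos: [0.3811, -0.3191, 0.2924]
tool_rot: [3.142, -0.001, -0.118]
contact_force: [-0.1, 1.2, -0.6]
opening: 0.0185
grip_force: 34.7
now [-0.0013  0.0494  0.0944] after turn [-0.0015  0.0494  0.0944] rz -0.0028 rot [ 3.1416e+00 -5.0000e-04 -1.1780e-01]
```

```bash
python3 drive.py '[[0,0.025,0,0,0,0],[0,0.0244,0.01,0,0,0],[0,0,0.03,0,0,0],[0,0,0.03,0,0,0],[0,0,0.024,0,0,0],[0,0,0,0,0,0],[0,0,0,0,0,0]]'
python3 drive.py '[[0,0,0,0,0,0],[0,0,0,0,0,0],[0,0,0,0,0,0],[0,0,0,0,0,0],[0,0,0,0,0,0]]' 0.045 6
python3 drive.py '[[0,0,-0.02,0,0,0],[0,0,-0.03,0,0,0],[0,0,-0.03,0,0,0],[0,0,-0.03,0,0,0],[0,0,-0.03,0,0,0],[0,0,0,0,0,0]]' 0.05
python3 -c "
from h import *
c=robot.read_camera('top');s=robot.read_camera('side');clips(s,S=190);wood(c,.047);wood(c,.082)
print([r for r in rect(c,(hsv(c)[...,2]<80)&(hsv(c)[...,1]<62),.004,1500)])
cv2.imwrite('pics/f.png',np.hstack([cv2.resize(c['image'][140:330,50:330,::-1],(400,271)),cv2.resize(s['image'][110:400,180:400,::-1],(380,500))[:271]]))
cv2.imwrite('pics/f.png',np.hstack([cv2.resize(c['image'][130:330,180:480,::-1],(450,300)),cv2.resize(s['image'][110:310,200:400,::-1],(300,300))]))
to(.353,.363,.072,1.584)"
```

```text
time: 40.75
tool_pos: [0.3768, -0.3666, 0.1973]
tool_rot: [-3.139, 0.002, -0.114]
contact_force: [-0.3, -0.9, -0.5]
opening: 0.018
grip_force: 34.7
time: 41.17
tool_pos: [0.3763, -0.3676, 0.199]
tool_rot: [3.14, -0.001, -0.115]
contact_force: [0.5, 0.0, -0.3]
opening: 0.0441
grip_force: 0.0
time: 41.67
tool_pos: [0.3768, -0.3684, 0.3444]
tool_rot: [3.133, -0.008, -0.115]
contact_force: [1.6, -0.2, 0.8]
opening: 0.0501
grip_force: 0.0
clip mid [ 0.4155 -0.3489] yaw 1.183 L 0.138 w [np.float64(0.115), np.float64(0.117)] n 688 handle off -0.0067 grip [ 0.4004 -0.3859]
wood [0.6405 0.0311] [0.1432 0.2176] 5.66 4482
wood [0.4174 0.3771] [0.1445 0.2245] 0.69 5726
wood [0.6337 0.0292] [0.1385 0.2105] 5.66 4482
wood [0.4179 0.3639] [0.1398 0.2171] 0.69 5726
[(((0.31011736392974854, -0.5455308556556702), (0.27612927556037903, 0.2000875324010849), 8.12047290802002), 1980), (((0.14247123897075653, 0.05432668328285217), (0.09392325580120087, 0.28935864567756653), 5.519652366638184), 2048)]
now [-0.1068 -0.723   0.1085] after turn [ 0.7307 -0.0134  0.1085] rz -1.6991 rot [ 3.139e+00 -2.400e-03 -1.151e-01]
```

View pics/f.png

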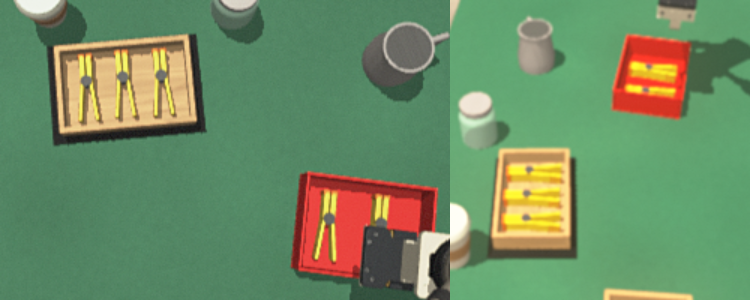

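```bash
python3 drive.py '[[0,0,0,0,0,-0.1214],[0,0,0,0,0,-0.1214],[0,0,0,0,0,-0.1214],[0,0,0,0,0,-0.1214],[0,0,0,0,0,-0.1214],[0,0,0,0,0,-0.1214],[0,0,0,0,0,-0.1214],[0,0,0,0,0,-0.1214]]'
python3 drive.py '[[0,0,0,0,0,-0.1214],[0,0,0,0,0,-0.1214],[0,0,0,0,0,-0.1214],[0,0,0,0,0,-0.1214],[0,0,0,0,0,-0.1214],[0,0,0,0,0,-0.1214],[0.03,0.01,0,0,0,0],[0.036,0.01,0,0,0,0]]'
python3 drive.py '[[0.036,0.01,0,0,0,0],[0.036,0.01,0,0,0,0],[0.036,0.01,0,0,0,0],[0.036,0.01,0,0,0,0],[0.036,0,0,0,0,0],[0.036,0,0,0,0,0],[0.036,0,0,0,0,0],[0.036,0,0,0,0,0]]'
python3 drive.py '[[0.036,0,0,0,0,0],[0.036,0,0,0,0,0],[0.036,0,0,0,0,0],[0.036,0,0,0,0,0],[0.036,-0.012,0,0,0,0],[0.036,-0.012,0,0,0,0],[0.036,-0.012,0,0,0,0],[0.036,-0.012,0.01,0,0,0]]'
python3 drive.py '[[0.036,-0.012,0.01,0,0,0],[0.03,-0.012,0.01,0,0,0],[0,0,0,0,0,0],[0,0,0,0,0,0],[0,0,0,0,0,0]]'
python3 -c "
from h import *
to(.3525,.363,.0735,1.583)"
```

```text
time: 42.43
tool_pos: [0.3758, -0.3672, 0.3364]
tool_rot: [-3.139, -0.001, 0.862]
contact_force: [0.1, 0.2, -0.4]
opening: 0.05
grip_force: 0.0
time: 43.1
tool_pos: [0.3947, -0.3019, 0.3363]
tool_rot: [-3.14, -0.001, 1.582]
contact_force: [0.8, -0.2, -0.3]
opening: 0.05
grip_force: 0.0
time: 43.77
tool_pos: [0.4304, -0.0109, 0.3367]
tool_rot: [-3.139, -0.001, 1.584]
contact_force: [0.9, -0.9, 1.3]
opening: 0.0502
grip_force: 0.0
time: 44.43
tool_pos: [0.3784, 0.2763, 0.3279]
tool_rot: [3.141, -0.0, 1.585]
contact_force: [0.4, -0.1, -0.2]
opening: 0.05
grip_force: 0.0
time: 44.85
tool_pos: [0.3541, 0.3399, 0.3071]
tool_rot: [-3.14, 0.002, 1.585]
contact_force: [0.1, -0.3, -0.7]
opening: 0.05
grip_force: 0.0
now [ 0.0231 -0.0013  0.0746] after turn [ 0.0231 -0.0013  0.0746] rz 0.0023 rot [-3.1400e+00  1.6000e-03  1.5853e+00]
```

```bash
python3 drive.py '[[0.0231,-0.0013,0,0,0,0.002],[0,0,0.02,0,0,0],[0,0,0.025,0,0,0],[0,0,0.02,0,0,0],[0,0,0.009,0,0,0],[0,0,0,0,0,0],[0,0,0,0,0,0]]'
python3 drive.py '[[0,0,0,0,0,0],[0,0,0,0,0,0],[0,0,0,0,0,0],[0,0,0,0,0,0],[0,0,0,0,0,0],[0,0,0,0,0,0],[0,0,0,0,0,0],[0,0,0,0,0,0]]' 0 58
python3 drive.py '[[0,0,0,0,0,0],[0,0,0,0,0,0],[0,0,0,0,0,0]]'
```

```text
time: 45.43
tool_pos: [0.3534, 0.3628, 0.2343]
tool_rot: [-3.142, 0.0, 1.581]
contact_force: [0.2, 0.3, 0.9]
opening: 0.0499
grip_force: 0.0
time: 46.1
tool_pos: [0.3527, 0.3634, 0.2341]
tool_rot: [3.141, -0.0, 1.583]
contact_force: [-0.5, 0.9, 1.6]
opening: 0.0074
grip_force: 58.0
time: 46.35
tool_pos: [0.3527, 0.3634, 0.2341]
tool_rot: [3.141, -0.0, 1.583]
contact_force: [0.3, 0.3, 1.5]
opening: 0.0076
grip_force: 58.0
```

```bash
python3 drive.py '[[0,0,-0.005,0,0,0],[0,0,-0.01,0,0,0],[0,0,-0.02,0,0,0],[0,0,-0.03,0,0,0],[0,0,-0.03,0,0,0],[0,0,-0.02,0,0,0],[0,0,0,0,0,0],[0,0,0,0,0,0]]'
python3 -c "
from h import *
to(.5749,.0241,.12,1.669)
c=robot.read_camera('top');wood(c,.043);wood(c,.2)"
```

```text
time: 47.02
tool_pos: [0.3526, 0.3633, 0.35]
tool_rot: [3.14, -0.001, 1.583]
contact_force: [-0.8, -0.4, -2.2]
opening: 0.0075
grip_force: 58.0
now [-0.3418  0.2183  0.071 ] after turn [-0.3594  0.188   0.071 ] rz -0.0864 rot [ 3.1397e+00 -1.3000e-03  1.5826e+00]
wood [0.6413 0.0312] [0.1437 0.2186] 5.66 4491
wood [0.4169 0.4296] [0.1634 0.254 ] 0.69 4902
wood [0.6108 0.0227] [0.1228 0.1867] 5.66 4491
wood [0.4192 0.363 ] [0.1396 0.2169] 0.69 4902
```

```bash
python3 drive.py '[[-0.015,0.01,0,0,0,0],[-0.0284,0.0181,0,0,0,0],[-0.0284,0.0181,0,0,0,0],[-0.0284,0.0181,0,0,0,0],[-0.0284,0.0181,0,0,0,0],[-0.0284,0.0181,0,0,0,0],[-0.0284,0.0181,0,0,0,0],[-0.0284,0.0181,0,0,0,0]]'
python3 drive.py '[[-0.0284,0.0181,0,0,0,0],[-0.0284,0.0181,0,0,0,0],[-0.0284,0.0181,0,0,0,0],[-0.0284,0.0181,0,0,0,0],[-0.0144,0.0092,0,0,0,0],[0,0,0.01,0,0,-0.043],[0,0,0.01,0,0,-0.043],[0,0,0,0,0,0]]'
python3 drive.py '[[0,0,0.01,0,0,0],[0,0,0,0,0,0],[0,0,0,0,0,0],[0,0,0,0,0,0]]'
python3 -c "
from h import *
to(.5744,.0243,.0791,1.669)
c=robot.read_camera('top');s=robot.read_camera('side');print(robot.observe()['tool_pos'],robot.observe()['opening'])
wood(c,.165)
cv2.imwrite('pics/g.png',np.hstack([cv2.resize(c['image'][100:300,160:360,::-1],None,fx=2,fy=2),cv2.resize(s['image'][140:340,180:380,::-1],None,fx=2,fy=2)]))"
```

```text
time: 47.73
tool_pos: [0.4921, 0.1496, 0.347]
tool_rot: [-3.138, 0.001, 1.583]
contact_force: [1.0, 0.6, -1.6]
opening: 0.0075
grip_force: 58.0
time: 48.4
tool_pos: [0.5741, 0.0237, 0.3248]
tool_rot: [-3.134, -0.001, 1.669]
contact_force: [-0.5, -0.6, -2.8]
opening: 0.0077
grip_force: 58.0
time: 48.73
tool_pos: [0.575, 0.0245, 0.3191]
tool_rot: [3.141, 0.0, 1.669]
contact_force: [0.7, 0.2, -2.1]
opening: 0.0078
grip_force: 58.0
now [-0.0001 -0.0006  0.081 ] after turn [-0.0001 -0.0006  0.081 ] rz -0.0004 rot [3.1415e+00 1.0000e-04 1.6686e+00]
[0.57507101 0.02441195 0.31948323] 0.007488549636400182
wood [0.4212 0.3196] [0.1245 0.1928] 0.76 5372
```

View pics/g.png

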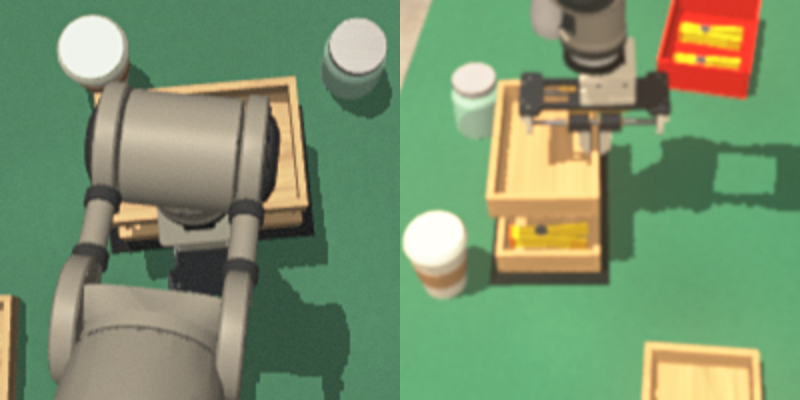

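The cover tray hangs level and aligned over the filled tray. Lower it to a TCP height of about 0.238, slowly at the end.

```bash
python3 drive.py '[[0,-0.0006,0.02,0,0,0],[0,0,0.025,0,0,0],[0,0,0.015,0,0,0],[0,0,0.009,0,0,0],[0,0,0.005,0,0,0],[0,0,0,0,0,0],[0,0,0,0,0,0],[0,0,0,0,0,0]]'
python3 drive.py '[[0,0,0.002,0,0,0],[0,0,0.002,0,0,0],[0,0,0.002,0,0,0],[0,0,0,0,0,0],[0,0,0,0,0,0]]'
```

```text
time: 49.5
tool_pos: [0.5749, 0.0241, 0.2462]
tool_rot: [3.139, 0.0, 1.669]
contact_force: [0.6, 0.7, -1.9]
opening: 0.0075
grip_force: 58.0
time: 49.92
tool_pos: [0.5744, 0.0241, 0.2389]
tool_rot: [-3.141, 0.0, 1.669]
contact_force: [0.1, -0.0, -2.2]
opening: 0.0078
grip_force: 58.0
```

```bash
python3 drive.py '[[0,0,0.001,0,0,0],[0,0,0,0,0,0],[0,0,0,0,0,0]]'
python3 drive.py '[[0,0,0.001,0,0,0],[0,0,0,0,0,0],[0,0,0,0,0,0]]'
```

```text
time: 50.17
tool_pos: [0.5745, 0.0241, 0.2381]
tool_rot: [3.141, 0.0, 1.669]
contact_force: [-0.2, 1.1, -1.0]
opening: 0.0077
grip_force: 58.0
time: 50.42
tool_pos: [0.5745, 0.0241, 0.2381]
tool_rot: [3.141, 0.0, 1.669]
contact_force: [-2.9, -0.2, 6.9]
opening: 0.0077
grip_force: 58.0
```

Contact came at exactly the seated height. Release, retreat and check.

```bash
python3 drive.py '[[0,0,0,0,0,0],[0,0,0,0,0,0],[0,0,0,0,0,0],[0,0,0,0,0,0],[0,0,0,0,0,0],[0,0,0,0,0,0]]' 0.034 10
python3 drive.py '[[0,0,-0.01,0,0,0],[0,0,-0.03,0,0,0],[0,0,-0.03,0,0,0],[0,0,-0.03,0,0,0],[-0.03,-0.03,-0.02,0,0,0],[-0.03,-0.03,0,0,0,0],[-0.03,-0.03,0,0,0,0],[-0.03,-0.03,0,0,0,0]]' 0.05
python3 drive.py '[[-0.03,-0.01,0,0,0,0],[-0.03,0,0,0,0,0],[-0.03,0,0,0,0,0],[-0.03,0,0,0,0,0],[-0.03,0,0,0,0,0],[-0.03,0,0,0,0,0],[0,0,0,0,0,0],[0,0,0,0,0,0]]'
python3 -c "
from h import *
c=robot.read_camera('top');s=robot.read_camera('side')
wood(c,.086);wood(c,.043);print('side');wood(s,.086)
cv2.imwrite('pics/i.png',np.hstack([cv2.resize(c['image'][130:330,50:350,::-1],(450,300)),cv2.resize(s['image'][170:310,200:340,::-1],(300,300),interpolation=2)]))"
```

```text
time: 50.92
tool_pos: [0.5744, 0.0241, 0.2369]
tool_rot: [-3.142, 0.0, 1.669]
contact_force: [0.4, 0.6, -0.4]
opening: 0.0336
grip_force: 0.0
time: 51.58
tool_pos: [0.4698, -0.1023, 0.356]
tool_rot: [3.14, 0.001, 1.67]
contact_force: [0.2, -1.8, -0.8]
opening: 0.0501
grip_force: 0.0
time: 52.25
tool_pos: [0.4785, -0.2829, 0.355]
tool_rot: [3.141, 0.0, 1.666]
contact_force: [-0.1, 0.2, -0.3]
opening: 0.0501
grip_force: 0.0
wood [0.6407 0.0311] [0.1433 0.2176] 5.57 5480
wood [0.4204 0.3482] [0.1349 0.2087] 0.76 5365
wood [0.6493 0.0335] [0.1493 0.2267] 5.57 5480
wood [0.4199 0.3639] [0.1405 0.2174] 0.76 5365
side
wood [ 1.4937 -0.7558] [0.5662 1.8278] 28.42 20000
wood [ 0.3514 -1.2736] [0.6129 0.4708] 84.35 2893
wood [-0.1063 -1.3417] [0.7243 0.2619] 59.27 1491
wood [-0.0597 -0.5235] [1.0376 0.2916] 88.3 8389
wood [ 1.0766 -0.1227] [0.3671 1.4222] 0.14 23470
wood [0.6361 0.0556] [0.145  0.2724] 5.3 4002
wood [0.0208 0.0484] [0.2145 0.2086] 27.45 2400
wood [0.42   0.3883] [0.1378 0.2213] 0.63 5913
```

View pics/i.png

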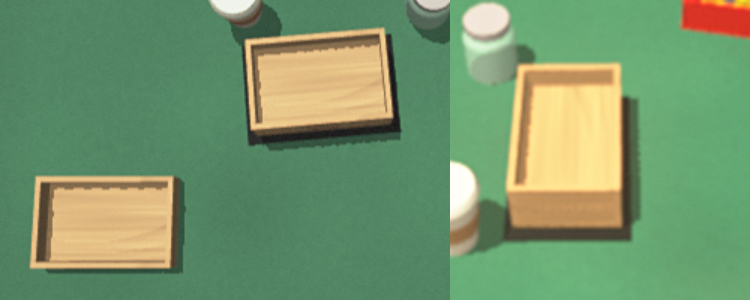

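The cover reads (0.6407, 0.0311) at 5.57°, against (0.6405, 0.0311) at 5.66° for the tray under it, so it is square and seated with the base tray unmoved. Handing in.

```bash
python3 -c "
from cell import robot
print(robot.hand_in())"
```

```text
the job is handed in; nothing more can be done
None
```

The job is done and handed in at about 52 s: three stiff clips are in the tray on the bar mat, two weak ones are in the red tub, and the second tray is seated squarely on top as the cover; the hand-in gave no verdict.

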